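# Sort handed register stops into the changeover caddy

### The arm

A 6-joint arm with a two-finger parallel gripper is mounted at the origin on the work surface. World frame = base frame: x ahead of the robot, y to its left, z up, the work surface at z = 0. Lengths are in m, angles in degrees, forces in N, time in s.
With the tool pointing down it reaches from about 0.25 to 0.775 m from the base axis. Payload 8.9 kg.
Tool frame: the origin (TCP) lies midway between the tips of the shut fingers; the grasp point (between the pads) lies 19 mm behind it; z points along the fingers, y is the line along which they close (so a half turn about z gives the same grasp; the last joint's range is limited). The gripper opens to 85 mm and grips with 20 to 120 N. Pads are 22 mm wide; open, the fingers measure 114 mm over their backs; the gripper's body (76 mm by 85 mm) begins 54 mm behind the grasp point. The pads swing forward as they close: fully open they stand 13 mm farther back than shut.
Start: joints at [67.019, 16.656, -8.789, 64.555, 0, 82.019], TCP at [0.136, 0.507, 0.231] pointing down, gripper open.
Joint ranges: [-144.48, 144.48], [-52.06, 99.96], [-74.48, 78.29], [-112.23, 115.85], [-86.99, 84.42], [-180, 180]. Speed limits (degrees/s): [127.2, 127.2, 159.86, 180, 180, 180].

### API

Orientations are given as a 3x3 rotation matrix whose columns are the frame's x, y, z axes.
In Python, from plant import ctrl gives the robot as it stands. Calls block until the motion is done:
- ctrl.move_pose(position, orientation): joint-space move of the TCP to a pose.
- ctrl.servo_line(position, attitude=None, vel=0.15, stop_force=None): straight line of the TCP; attitude=None keeps the orientation; vel is the mean speed in m/s. With stop_force (N) it stops when the force on the tool has changed by that much, and returns True; else False.
- ctrl.move_j(angles): joint-space move.
- ctrl.let_go() and ctrl.close(): open the fingers fully, or close them until they stop; the grip force is fixed at half the most.
- ctrl.sleep(seconds).
- ctrl.inverse_kinematics(position, orientation): joint angles nearest the present ones, or None.
- ctrl.state(): the state.
- ctrl.capture(name): name is "side" or "top" or "wrist"; returns (picture, depth): 384x512x3 uint8, blue, green, red; 384x512 float32, m along the optical axis (not along the pixel's ray), 0 where there is no reading.
- ctrl.get_calibration(name): a dict with "mtx" (3x3 intrinsics, pixels), "pose" (4x4, takes a point from camera to world coordinates). Camera axes: x right, y up, looking along -z (the intrinsics and any distortion apply to the point x, -y, -z); pixel columns grow to the right and rows downward; lengths in m; the calibration is good to about 2 mm. The wrist camera is an equidistant fisheye: a pixel r from the principal point sees the ray r / f radians off the axis. A picture is of the moment at which its call begins: read the wrist's pose just before it. get_calibration takes no time and is no camera call; for the wrist camera it gives the pose at the moment of the call.
A pose or a line that the arm cannot do raises ctrl.PlanningError and nothing moves.
- ctrl.finish_job(): hands the job in; it is judged then, once.
The state is a dict: "clock": time; "joint_positions": joint angles; "joint_vel": joint speeds; "effort": joint torques, N m; "position": TCP position; "tcp_rot": TCP orientation; "force": force on the tool from outside, world axes, zero at the start; "wrist_torque": the same for the moment, N m; "gripper_width": finger opening in m; "grasp_force": force on a finger pad.
Only numpy, scipy, OpenCV 4.12 (cv2) and the standard library are available. Lean on these libraries where they do the work, as an engineer would, in place of code of your own. Each camera call takes 0.05 s, during which the arm holds its last target. There are 200 camera calls.

### The job

Pack the changeover caddy for the printing press: put the two left-hand register stops into the bin whose tab pictures a left-hand stop and the two right-hand ones into the bin that pictures a right-hand stop, one stop in each bay, lying flat on the bay floor with the grip bar up, either way round. Set them down, do not drop them, and leave the T-shaped stop and the equal-armed stop lying where they are.

Things in the scene. Friction and masses are not known exactly. Their poses are not given: they have to be found in the camera images.
- stop_left_1: Left-hand stop: aluminium L-plate 8 mm thick, black grip bar on top. Seen from above along the long arm (x, away from the corner) the short arm points left, +y. Long arm x -30 to 46, y -10 to 10 mm; short arm x -30 to -10, out to y = +36; outline 76 x 46 mm, middle at (8, +13). Bar 36 (x) x 12 (y) mm, over the origin, top at z = 32. 0.1 kg. Origin: underside, near the centre of mass; z up.
- stop_left_2: Left-hand stop: aluminium L-plate 8 mm thick, black grip bar on top. Seen from above along the long arm (x, away from the corner) the short arm points left, +y. Long arm x -30 to 46, y -10 to 10 mm; short arm x -30 to -10, out to y = +36; outline 76 x 46 mm, middle at (8, +13). Bar 36 (x) x 12 (y) mm, over the origin, top at z = 32. 0.1 kg. Origin: underside, near the centre of mass; z up.
- stop_right_1: Right-hand stop: aluminium L-plate 8 mm thick, black grip bar on top. Seen from above along the long arm (x, away from the corner) the short arm points right, -y. Long arm x -30 to 46, y -10 to 10 mm; short arm x -30 to -10, out to y = -36; outline 76 x 46 mm, middle at (8, -13). Bar 36 (x) x 12 (y) mm, over the origin, top at z = 32. 0.1 kg. Origin: underside, near the centre of mass; z up.
- stop_right_2: Right-hand stop: aluminium L-plate 8 mm thick, black grip bar on top. Seen from above along the long arm (x, away from the corner) the short arm points right, -y. Long arm x -30 to 46, y -10 to 10 mm; short arm x -30 to -10, out to y = -36; outline 76 x 46 mm, middle at (8, -13). Bar 36 (x) x 12 (y) mm, over the origin, top at z = 32. 0.1 kg. Origin: underside, near the centre of mass; z up.
- stop_tee: Look-alike that stays: the same plate and grip bar but T-shaped, 76 mm bar (x -38 to 38, y -10 to 10 mm) with a 20 mm wide stem from its middle out to y = 36 mm. Origin on the underside below the grip bar, z up.
- stop_equal: Look-alike that stays: the same plate and grip bar but an L with two equal arms, 62 x 62 mm (x -26 to 36, y -10 to 52 mm; arms 20 mm wide). Origin on the underside below the grip bar, z up.
- bin_left: Grey fixed bin for left-hand stops, beside the other in a black caddy; known by the full-size picture of a left-hand stop on the white tab at its +x end. Open box 152 (x) x 108 (y) x 14 mm high, walls and floor 4 mm; a wall at x = 0, as high, makes 2 bays 70 x 100 mm inside, centred at x = -37 and 37 mm. Origin: centre of the box's underside, 6 mm above the table (bay floor at 10, rim at 20).
- bin_right: Grey fixed bin for right-hand stops, beside the other in a black caddy; known by the full-size picture of a right-hand stop on the white tab at its +x end. Open box 152 (x) x 108 (y) x 14 mm high, walls and floor 4 mm; a wall at x = 0, as high, makes 2 bays 70 x 100 mm inside, centred at x = -37 and 37 mm. Origin: centre of the box's underside, 6 mm above the table (bay floor at 10, rim at 20).
There are look-alikes about, which are no part of the job. Leave any yellow look-alike of the stop_right_1 alone.

How it is judged (in metres and radians):
At the end, for the whole second after the job is handed in: Each stop lies alone in a bay of the bin of its own hand: origin inside the bay, underside within 4 mm of the bay floor, bar up, tilted under 0.1 rad, released and at rest. The T-shaped and equal-armed stops are within 25 mm of where they started (((x of stop_left_1 in the frame of bin_left between 0.008 and 0.074 m and y of stop_left_1 in the frame of bin_left between -0.05 and 0.05 m and z of stop_left_1 in the frame of bin_left between 0.001 and 0.008 m and x of stop_left_2 in the frame of bin_left between -0.074 and -0.008 m and y of stop_left_2 in the frame of bin_left between -0.05 and 0.05 m and z of stop_left_2 in the frame of bin_left between 0.001 and 0.008 m) or (x of stop_left_1 in the frame of bin_left between -0.074 and -0.008 m and y of stop_left_1 in the frame of bin_left between -0.05 and 0.05 m and z of stop_left_1 in the frame of bin_left between 0.001 and 0.008 m and x of stop_left_2 in the frame of bin_left between 0.008 and 0.074 m and y of stop_left_2 in the frame of bin_left between -0.05 and 0.05 m and z of stop_left_2 in the frame of bin_left between 0.001 and 0.008 m)) and ((x of stop_right_1 in the frame of bin_right between 0.008 and 0.074 m and y of stop_right_1 in the frame of bin_right between -0.05 and 0.05 m and z of stop_right_1 in the frame of bin_right between 0.001 and 0.008 m and x of stop_right_2 in the frame of bin_right between -0.074 and -0.008 m and y of stop_right_2 in the frame of bin_right between -0.05 and 0.05 m and z of stop_right_2 in the frame of bin_right between 0.001 and 0.008 m) or (x of stop_right_1 in the frame of bin_right between -0.074 and -0.008 m and y of stop_right_1 in the frame of bin_right between -0.05 and 0.05 m and z of stop_right_1 in the frame of bin_right between 0.001 and 0.008 m and x of stop_right_2 in the frame of bin_right between 0.008 and 0.074 m and y of stop_right_2 in the frame of bin_right between -0.05 and 0.05 m and z of stop_right_2 in the frame of bin_right between 0.001 and 0.008 m)) and angle between each of stop_left_1, stop_left_2, stop_right_1, stop_right_2's own z axis and vertical below 0.1 rad and linear speed of each of stop_left_1, stop_left_2, stop_right_1, stop_right_2 below 0.02 m/s and angular speed of each of stop_left_1, stop_left_2, stop_right_1, stop_right_2 below 0.2 rad/s and contact force between the fingers and stop_left_1 below 0.1 N and contact force between the fingers and stop_left_2 below 0.1 N and contact force between the fingers and stop_right_1 below 0.1 N and contact force between the fingers and stop_right_2 below 0.1 N and distance of each of stop_tee, stop_equal from where it was at the start of the episode below 0.025 m); the robot touches nothing.
It fails at once if a stop was dropped (it falls free of the fingers at over 0.8 m/s, a fall of more than about 30 mm, within 50 mm of the table) ((height (world z) of stop_left_1 below 0.05 m and linear speed of stop_left_1 above 0.8 m/s and contact force between the fingers and stop_left_1 below 0.1 N) or (height (world z) of stop_left_2 below 0.05 m and linear speed of stop_left_2 above 0.8 m/s and contact force between the fingers and stop_left_2 below 0.1 N) or (height (world z) of stop_right_1 below 0.05 m and linear speed of stop_right_1 above 0.8 m/s and contact force between the fingers and stop_right_1 below 0.1 N) or (height (world z) of stop_right_2 below 0.05 m and linear speed of stop_right_2 above 0.8 m/s and contact force between the fingers and stop_right_2 below 0.1 N)).
It fails at once if a look-alike was moved more than 25 mm or lifted (distance of any of stop_tee, stop_equal from where it was at the start of the episode above 0.025 m).
It also fails if it takes over 93 s, if anything falls off the work surface, if the arm or the gripper's body presses on something with over 40 N, if the wrist force passes 120 N, or if a joint passes its speed limit or range.

## Working session

There is one attempt and no reset: what is moved stays moved. The work goes in short steps, each a Python script; the robot and the scene stay as the last script left them, time stands still between calls to the robot, and variables do not carry over. Pictures are saved under pics/ and viewed, at most 14 in all, crops included, and the job is handed in when it is done.

```bash
ls; mkdir -p pics; python3 - <<'E'
from plant import ctrl
import cv2,numpy as np
for n in ("top","side"):
    p,d=ctrl.capture(n); cv2.imwrite(f"pics/{n}0.png",p); np.save(f"{n}_d.npy",d)
    c=ctrl.get_calibration(n); print(n,c); print((d==0).mean(),d.min(),d.max())
print(ctrl.state()["clock"])
E
```

```text
pics
top {'mtx': array([[497.69254485,   0.        , 258.56568012],
       [  0.        , 497.69254485, 190.32057874],
       [  0.        ,   0.        ,   1.        ]]), 'pose': array([[-0.00465746,  0.99418442, -0.1075902 ,  0.35438673],
       [-0.99990217, -0.00321091,  0.01361433,  0.01795489],
       [ 0.0131897 ,  0.10764308,  0.99410211,  1.48817991],
       [ 0.        ,  0.        ,  0.        ,  1.        ]])}
0.00372314453125 0.0 2.3791358
side {'mtx': array([[413.15989332,   0.        , 251.07086697],
       [  0.        , 413.15989332, 193.18293807],
       [  0.        ,   0.        ,   1.        ]]), 'pose': array([[-0.95625382,  0.19224283, -0.22050246,  0.30043432],
       [-0.29211436, -0.58693245,  0.75510231,  0.70193938],
       [ 0.01574296,  0.7864814 ,  0.61741328,  0.61217343],
       [ 0.        ,  0.        ,  0.        ,  1.        ]])}
0.020914713541666668 0.0 3.9999704
0.1
```

View pics/top0.png

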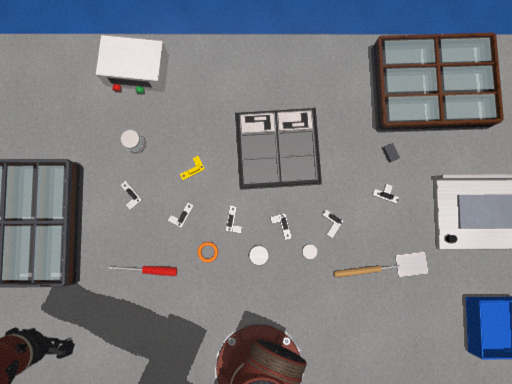

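View pics/side0.png

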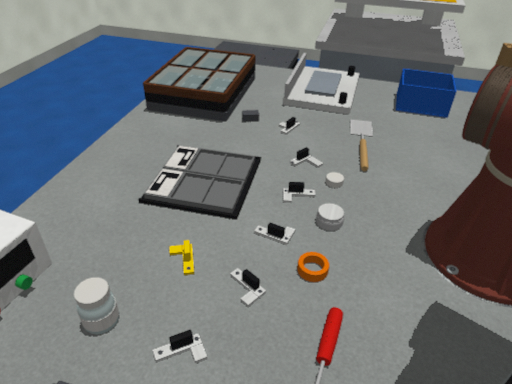

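The top view shows six stops in a row, at about (131,193), (182,214), (233,219), (284,226), (333,222) and (386,195, the T). There is a yellow look-alike at (193,168). The caddy is at (278,148), with tabs at (258,122) and (296,120). The side view shows the same items. Next I'll enlarge the stops and tabs to classify them.

```bash
cat > h.py <<'E'
import numpy as np, cv2
def ray(c,uv):
    K=c["mtx"];P=c["pose"]
    uv=np.atleast_2d(uv).astype(float)
    d=np.c_[(uv[:,0]-K[0,2])/K[0,0],-(uv[:,1]-K[1,2])/K[1,1],-np.ones(len(uv))]
    return P[:3,3],d@P[:3,:3].T
def onplane(c,uv,z):
    o,d=ray(c,uv); return o+d*((z-o[2])/d[:,2])[:,None]
def withdepth(c,uv,dep):
    o,d=ray(c,uv); return o+d*np.atleast_1d(dep)[:,None]
E
python3 - <<'E'
from plant import ctrl
from h import *
p=cv2.imread("pics/top0.png"); d=np.load("top_d.npy"); c=ctrl.get_calibration("top")
S=[(131,193),(182,214),(233,219),(284,226),(333,222),(386,195)]
T=[cv2.resize(p[y-22:y+22,x-22:x+22],(260,260),interpolation=cv2.INTER_CUBIC) for x,y in S]
cr=cv2.resize(p[104:192,232:324],None,fx=2.95,fy=2.95,interpolation=cv2.INTER_CUBIC)[:260]
crop=np.vstack([np.hstack(T[:3]),np.hstack(T[3:])])
tab=cv2.resize(p[106:136,234:322],(780,266//1),interpolation=cv2.INTER_CUBIC)
cv2.imwrite("pics/crop1.png",cv2.resize(np.vstack([crop,tab]),None,fx=.76,fy=.76,interpolation=cv2.INTER_AREA))
hsv=cv2.cvtColor(p,cv2.COLOR_BGR2HSV)
for x,y in S:
    for nm,m,z in (("white",p.min(2)>165,.008),("black",p.max(2)<60,.032)):
        m=m.astype(np.uint8); w=np.zeros_like(m); w[y-25:y+25,x-25:x+25]=m[y-25:y+25,x-25:x+25]
        n,l,st,ce=cv2.connectedComponentsWithStats(w)
        if n<2: print("none");continue
        i=1+np.argmax(st[1:,4]); v,u=np.nonzero(l==i)
        q=np.c_[u,v]; P=onplane(c,q,z); r=cv2.minAreaRect((P[:,:2]*1000).astype(np.float32))
        Q=withdepth(c,q,d[v,u])
        print((x,y),nm,st[i,4],np.round(ce[i],1),"rect",np.round(r[0]),np.round(r[1]),round(r[2]),"z med/max",np.round(np.median(Q[:,2]),4),np.round(np.percentile(Q[:,2],90),4))
E
```

```text
(131, 193) white 145 [130.2 195.9] rect [504. 388.] [78. 45.] 37 z med/max 0.0067 0.0108
(131, 193) black 32 [131.1 193.2] rect [505. 371.] [32.  8.] 45 z med/max 0.031 0.0347
(182, 214) white 151 [180.4 215.6] rect [449. 231.] [45. 75.] 61 z med/max 0.0078 0.011
(182, 214) black 17 [183.1 215.4] rect [436. 221.] [ 9. 27.] 61 z med/max 0.03 0.0357
(233, 219) white 152 [233.4 221.1] rect [430.  68.] [45. 77.] 79 z med/max 0.0071 0.0121
(233, 219) black 4 [230.5 216. ] rect [437.  80.] [6. 2.] 45 z med/max 0.0311 0.0321
(284, 226) white 69 [275.9 218.4] rect [431. -55.] [21. 34.] 14 z med/max 0.0065 0.0105
(284, 226) black 7 [283. 220.] rect [423. -73.] [6. 9.] 89 z med/max 0.0337 0.0354
(333, 222) white 150 [331.6 225.1] rect [ 414. -211.] [72. 49.] 39 z med/max 0.0084 0.0121
(333, 222) black 26 [334.3 217.9] rect [ 430. -224.] [32.  8.] 56 z med/max 0.0329 0.036
(386, 195) white 87 [384.7 195.9] rect [ 497. -383.] [76. 21.] 70 z med/max 0.0072 0.0116
(386, 195) black 41 [386.5 195.2] rect [ 496. -379.] [34. 11.] 71 z med/max 0.0313 0.0363
```

View pics/crop1.png

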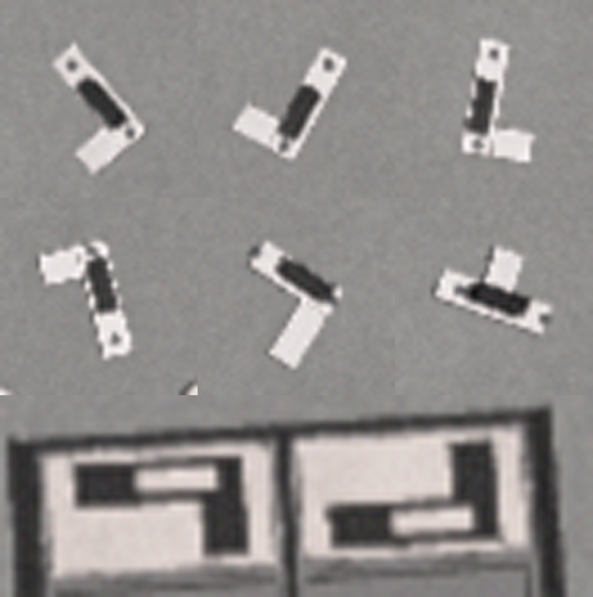

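The stops, seen from above with image up = +x and image left = +y:
- **A (131,193):** left-hand
- **B (182,214):** left-hand
- **C (233,219):** right-hand
- **D (284,226):** right-hand
- **E (333,222):** equal arms, stays
- **F (386,195):** tee, stays
- **Yellow (193,168):** stays

The left tab at (258,122) has its long arm to the image left and its short arm down, so it pictures a left-hand stop and that is bin_left. The tab at (296,120) is the right-hand one. Next I'll get poses and two-view heights.

```bash
python3 - <<'E'
from plant import ctrl
from h import *
C={n:ctrl.get_calibration(n) for n in("top","side")}
p=cv2.imread("pics/top0.png"); d=np.load("top_d.npy"); c=C["top"]
ps=cv2.imread("pics/side0.png")
def blob(m,x,y,r=25):
    w=np.zeros(m.shape,np.uint8); w[y-r:y+r,x-r:x+r]=m[y-r:y+r,x-r:x+r]
    n,l,st,ce=cv2.connectedComponentsWithStats(w); i=1+np.argmax(st[1:,4]); v,u=np.nonzero(l==i); return np.c_[u,v],ce[i]
S=dict(A=(131,193,180,341),B=(182,214,250,279),C=(233,219,276,230),D=(284,226,296,187))
import json;out={}
for k,(x,y,xs,ys) in S.items():
    q,_=blob((p.min(2)>150)|(p.max(2)<85),x,y)
    P=onplane(c,q,.008); r=cv2.minAreaRect((P[:,:2]*1000).astype(np.float32)); b=cv2.boxPoints(r)
    mid=np.array(r[0]); e=b[1]-b[0];f=b[2]-b[1]; u=e if np.hypot(*e)>np.hypot(*f) else f; u/=np.hypot(*u)
    qb,cb=blob(p.max(2)<85,x,y); qs,cs=blob(ps.max(2)<60,xs,ys,15)
    bar=onplane(c,cb,.030)[0,:2]*1000; w=bar-mid
    if w@u>0:u=-u
    v=np.array([-u[1],u[0]]); s=-np.sign(w@v)
    org=mid-8*u-13*s*v
    o1,d1=ray(c,cb);o2,d2=ray(C["side"],cs); d1=d1[0];d2=d2[0]
    t=np.linalg.lstsq(np.c_[d1,-d2],o2-o1,rcond=None)[0]; X=(o1+o2+t[0]*d1+t[1]*d2)/2
    print(k,"hand","L" if s>0 else "R",np.round(w@u,1),np.round(w@v,1),"size",np.round(r[1]),"org",np.round(org),"bar",np.round(bar),"yaw",round(np.degrees(np.arctan2(u[1],u[0])),1),"2view",np.round(X*1000),"gap",np.round(1000*np.linalg.norm(o1+t[0]*d1-o2-t[1]*d2),1),len(qb),len(qs))
g=p.max(2); 
print(g[104:192:2,278-20].tolist()); print(g[150,230:326].tolist()); print(g[172,230:326].tolist())
for u,v in((258,120),(258,146),(297,146),(260,172),(300,170),(252,115),(245,124),(292,130)): 
    dd=np.median(d[v-2:v+3,u-2:u+3]);print((u,v),np.round(withdepth(c,(u,v),dd)*1000))
E
```

```text
A hand L -9.6 -13.0 size [79. 46.] org [505. 373.] bar [504. 372.] yaw 37.6 2view [506. 374.  21.] gap 2.6 46 301
B hand L -6.5 -12.6 size [47. 78.] org [435. 222.] bar [437. 222.] yaw -31.6 2view [438. 223.  21.] gap 1.1 47 204
C hand R -7.1 10.9 size [48. 80.] org [423.  84.] bar [424.  82.] yaw -0.2 2view [425.  83.  21.] gap 2.7 34 173
D hand R -7.6 10.5 size [78. 48.] org [416. -79.] bar [415. -77.] yaw -166.2 2view [417. -77.  22.] gap 2.3 41 142
[141, 148, 142, 136, 64, 182, 107, 218, 117, 184, 218, 216, 219, 222, 143, 97, 131, 131, 128, 132, 132, 132, 132, 132, 133, 131, 133, 119, 135, 133, 134, 133, 138, 135, 140, 136, 133, 134, 137, 128, 59, 57, 103, 149]
[144, 141, 136, 141, 137, 146, 140, 77, 53, 46, 57, 84, 131, 135, 130, 132, 133, 132, 131, 130, 131, 132, 135, 132, 128, 134, 134, 130, 132, 134, 133, 134, 135, 134, 133, 134, 132, 134, 134, 134, 128, 136, 131, 136, 134, 130, 114, 107, 69, 105, 133, 137, 136, 137, 132, 139, 131, 134, 133, 135, 130, 133, 133, 134, 134, 130, 132, 133, 131, 137, 132, 131, 132, 137, 134, 130, 131, 132, 134, 133, 127, 130, 132, 87, 126, 96, 61, 47, 67, 134, 143, 137, 140, 148, 145, 143]
[145, 140, 142, 146, 143, 141, 143, 143, 85, 51, 51, 56, 61, 130, 135, 132, 136, 134, 135, 139, 137, 138, 136, 136, 135, 136, 132, 137, 140, 136, 133, 135, 135, 139, 135, 135, 138, 135, 138, 133, 137, 138, 138, 138, 135, 135, 136, 89, 131, 85, 62, 133, 141, 135, 133, 133, 135, 136, 137, 136, 139, 134, 133, 137, 136, 137, 132, 136, 139, 134, 134, 138, 134, 135, 136, 135, 134, 137, 135, 136, 138, 132, 136, 135, 131, 93, 128, 78, 51, 53, 74, 143, 144, 141, 142, 145]
(258, 120) [[726.  -1.  21.]]
(258, 146) [[649.  -1.   9.]]
(297, 146) [[ 649. -119.   10.]]
(260, 172) [[570.  -7.  10.]]
(300, 170) [[ 575. -127.   10.]]
(252, 115) [[742.  17.  21.]]
(245, 124) [[714.  38.  20.]]
(292, 130) [[ 696. -104.   18.]]
```

The stops measure as expected: 78x47 mm outlines, bar mid-height about 21 mm, tops about 32 mm. The bay floor is at 10 mm and the tabs at 21 mm. Now a wrist view above the caddy.

```bash
python3 - <<'E'
from plant import ctrl
from h import *
R=np.array([[1,0,0],[0,-1,0],[0,0,-1.]])
for a in (R, R@np.diag([-1,-1,1])):
    print(ctrl.inverse_kinematics([.60,-.07,.28],a))
a=min([R,R@np.diag([-1,-1,1])],key=lambda a:abs(ctrl.inverse_kinematics([.60,-.07,.28],a)[5]))
ctrl.move_pose([.60,-.07,.28],a)
c=ctrl.get_calibration("wrist"); p,d=ctrl.capture("wrist")
cv2.imwrite("pics/w1.png",p); np.savez("w1.npz",d=d,**c); print(c,ctrl.state()["clock"],ctrl.state()["force"])
E
```

```text
[-13.5858589   24.50902981  10.04484912  75.53581931   0.
 166.4141411 ]
[-13.5858589   24.50902981  10.04484912  75.53581931   0.
 -13.5858589 ]
{'mtx': array([[297.31863964,   0.        , 258.8300158 ],
       [  0.        , 297.31863964, 196.2801921 ],
       [  0.        ,   0.        ,   1.        ]]), 'pose': array([[-4.18043278e-04, -9.49159410e-01, -3.14795551e-01,
         5.18868085e-01],
       [ 9.99999789e-01, -5.53058601e-04,  3.39577815e-04,
        -6.87160252e-02],
       [-4.96413866e-04, -3.14795343e-01,  9.49159442e-01,
         4.21590351e-01],
       [ 0.00000000e+00,  0.00000000e+00,  0.00000000e+00,
         1.00000000e+00]])} 2.775 [-0.60915272  0.90877137 -0.67515763]
```

View pics/w1.png

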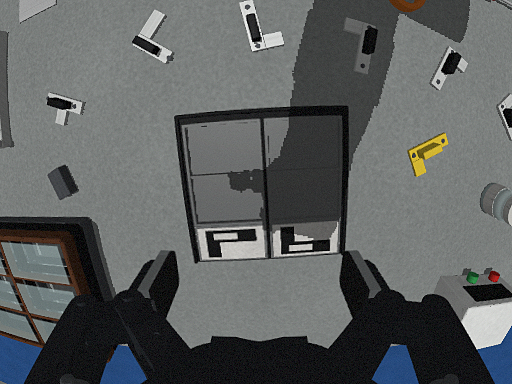

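The wrist view shows the caddy between (177,117) and (347,260), with the tabs at the bottom (+x), partly shaded. I'll rectify it onto the rim plane to read the wall positions.

```bash
python3 - <<'E'
from h import *
f=np.load("w1.npz");K=f["mtx"];P=f["pose"];p=cv2.imread("pics/w1.png")
# ortho: rows x from .77 down to .52, cols y from .08 down to -.22, 2.5px/mm
z=.02; X,Y=np.meshgrid(np.arange(.77,.53,-.0004),np.arange(.08,-.22,-.0004),indexing="ij")
W=np.stack([X,Y,np.full_like(X,z)],-1)-P[:3,3]; c=W@P[:3,:3]; x,y,zz=c[...,0],-c[...,1],-c[...,2]
r=np.hypot(x,y);k=np.arctan2(r,zz)/np.maximum(r,1e-9)
o=cv2.remap(p,(K[0,2]+K[0,0]*x*k).astype(np.float32),(K[1,2]+K[1,1]*y*k).astype(np.float32),cv2.INTER_CUBIC)
o=(255*(o/255.)**.6).astype(np.uint8)
print(o.shape); cv2.imwrite("pics/ortho.png",o)
E
```

```text
(600, 750, 3)
```

View pics/ortho.png

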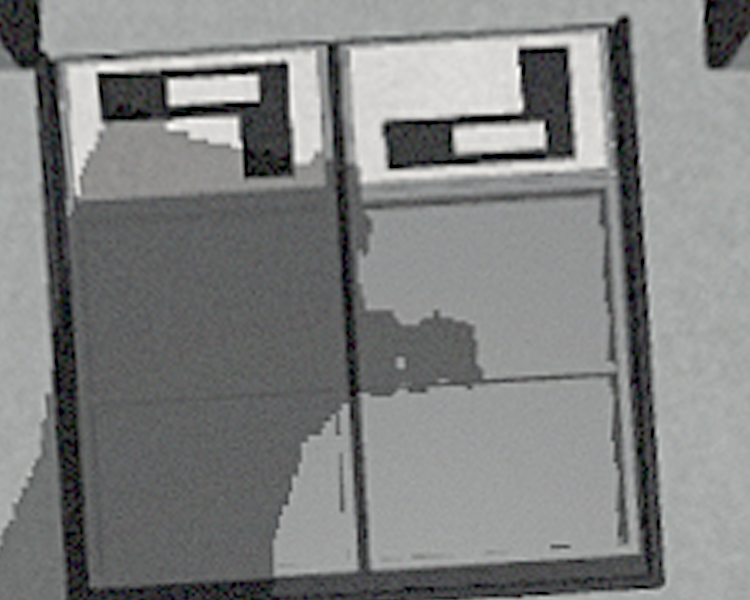

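The rectified view has both tab pictures as read. The bin corners are roughly (347,187), (614,172), (369,568) and (641,553) for the right bin and (65,205), (328,190), (90,588) and (358,572) for the left. That puts the centres at R (0.621,-0.117) and L (0.614,-0.004), about 2.9° yaw and 113 mm apart, which fits the sizes given. Moving the first stop (A) now, then a check.

```bash
cat > job.py <<'E'
from plant import ctrl
from h import *
BY=np.radians(2.9); BIN=dict(L=(.614,-.004),R=(.621,-.117))
ST=dict(A=("L",.505,.373,37.6),B=("L",.437,.222,-31.6),C=("R",.424,.083,-.2),D=("R",.416,-.078,-166.2))
def rot(yaw,s):
    y=s*np.array([-np.sin(yaw),np.cos(yaw),0]); z=np.array([0,0,-1.]); return np.c_[np.cross(y,z),y,z]
def plan(k,side):
    h,x,y,yw=ST[k]; yw=np.radians(yw); g=1 if h=="L" else -1; q=side*g
    off=np.array([.050*side,-.008*q]); c,s=np.cos(BY),np.sin(BY)
    t=np.array(BIN[h])+np.array([[c,-s],[s,c]])@off; ty=BY+q*np.pi/2
    best=None
    for sg in(1,-1):
        a,b=rot(yw,sg),rot(ty,sg)
        J=[ctrl.inverse_kinematics([*P,z],m) for P,m in(((x,y),a),(t,b)) for z in(.12,.014)]
        if any(j is None for j in J): continue
        m=max(abs(j[5]) for j in J)
        if best is None or m<best[0]: best=(m,a,b,J[0][5],J[2][5])
    return (x,y),t,best
def run(k,side):
    (x,y),t,(m,a,b,_,_)=plan(k,side)
    ctrl.move_pose([x,y,.12],a); ctrl.servo_line([x,y,.05],vel=.15)
    print("down blocked",ctrl.servo_line([x,y,.014],vel=.05,stop_force=8)); z=ctrl.state()["position"][2]
    ctrl.close(); s=ctrl.state(); print(k,"grip z",z,"w",s["gripper_width"],"f",s["grasp_force"])
    if not .008<s["gripper_width"]<.017: print("BAD GRASP"); return False
    ctrl.servo_line([x,y,.12],vel=.1); s=ctrl.state(); print("lift w",s["gripper_width"],s["force"])
    ctrl.move_pose([*t,.12],b); ctrl.servo_line([*t,.04],vel=.15)
    hit=ctrl.servo_line([*t,z+.0095],vel=.03,stop_force=5); s=ctrl.state(); print("place",hit,s["position"],s["gripper_width"])
    ctrl.sleep(.2); ctrl.let_go(); ctrl.servo_line([*t,.12],vel=.12); print("clock",ctrl.state()["clock"])
    return True
E
python3 - <<'E'
from job import *
for k in "ABCD":
    for s in(1,-1):
        r=plan(k,s); print(k,s,np.round(r[1],3),r[2] and (round(r[2][0]),r[2][3:]))
run("A",-1)
c=ctrl.get_calibration("wrist"); p,d=ctrl.capture("wrist"); cv2.imwrite("pics/w2.png",p)
E
```

```text
A 1 [ 0.664 -0.009] (100, (np.float64(-7.81794784091293), np.float64(-100.01510239535233)))
A -1 [0.564 0.001] (80, (np.float64(-7.81794784091293), np.float64(79.81736761195315)))
B 1 [ 0.664 -0.009] (100, (np.float64(49.977759346856296), np.float64(-100.01510239535233)))
B -1 [0.564 0.001] (80, (np.float64(49.977759346856296), np.float64(79.81736761195315)))
C 1 [ 0.671 -0.106] (72, (np.float64(1.5617891115777816), np.float64(71.9127746196158)))
C -1 [ 0.571 -0.128] (113, (np.float64(1.5617891115777816), np.float64(-112.63119740246758)))
D 1 [ 0.671 -0.106] (108, (np.float64(-34.33767429926339), np.float64(-108.0872253803842)))
D -1 [ 0.571 -0.128] (67, (np.float64(-34.33767429926339), np.float64(67.36880259753241)))
down blocked False
A grip z 0.014173537000884341 w 0.010590981522293189 f 59.047924876213074
lift w 0.010454716448749124 [ 0.48886993  0.49219241 -0.99625329]
place True [0.56348262 0.00144982 0.02419336] 0.010390074226897472
clock 12.3583
```

View pics/w2.png

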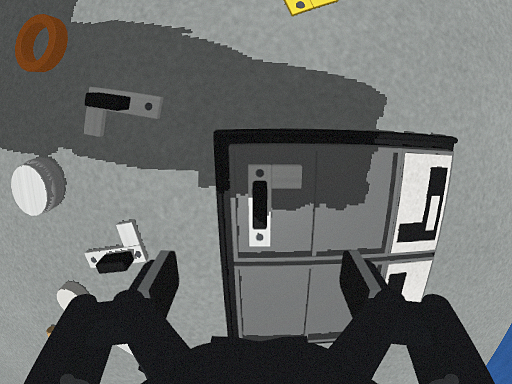

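Stop A lies flat in the -x bay of bin_left, bar up at (260,203), and contact came exactly at floor height. Now the rest.

```bash
python3 - <<'E'
from job import *
ok=all(run(k,s) for k,s in(("B",1),("C",1),("D",-1)))
print(ok)
R=np.array([[-1,0,0],[0,1,0],[0,0,-1.]])
ctrl.move_pose([.52,-.07,.28],R)
p,d=ctrl.capture("wrist"); cv2.imwrite("pics/w3.png",p)
E
```

```text
down blocked False
B grip z 0.014090224447141086 w 0.010336613635684803 f 59.18830096721649
lift w 0.010582130186570286 [ 0.34487654  0.2433391  -1.01252719]
place True [ 0.66415048 -0.00946736  0.02430612] 0.010912033694932462
clock 22.075
down blocked False
C grip z 0.01406128979876052 w 0.010308622921203645 f 59.34483468532562
lift w 0.010652015214325978 [ 0.12591762  0.04138946 -1.81175875]
place True [ 0.67032211 -0.10646751  0.02432534] 0.010784641733347311
clock 31.2417
down blocked False
D grip z 0.014056933969199631 w 0.010627817127709441 f 58.986398577690125
lift w 0.01080159737341181 [-0.5654443  -0.33243441 -0.55922899]
place True [ 0.57130056 -0.12747933  0.02421365] 0.01069293520837634
clock 40.8667
True
```

View pics/w3.png

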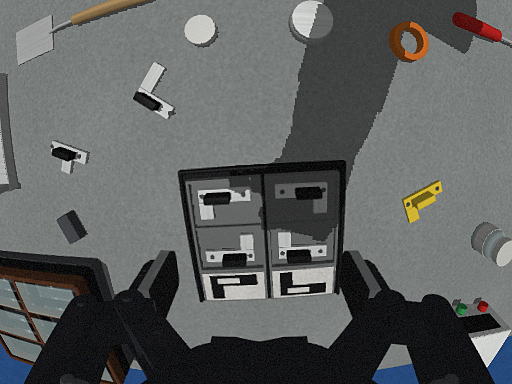

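All four stops lie flat, one per bay: at (218,197) and (232,258) in the right-hand bin, (305,192) and (300,255) in the left-hand bin. The equal-armed stop (150,98), the T (66,155) and the yellow look-alike (423,200) have not been moved. Each placement made contact about 10.2 mm above grasp height, which is the bay floor.

```bash
python3 - <<'E'
from plant import ctrl
print(ctrl.state()["clock"],ctrl.finish_job())
E
```

```text
the job is handed in; nothing more can be done
42.2167 None
```

The job is handed in at 42.2 s of the allowed 93 s: both left-hand and both right-hand stops were set down flat, one per bay, in their own bins, and the look-alikes were left alone; `finish_job()` returned no verdict.

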